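# Nip a soft stone seal in the seal bed

### The job

A soft stone seal stands loose between the jaws of the carving bed. Push the sliding jaw along until the seal is carried up against the fixed jaw and the sprung pad is pressed in about halfway: gently, because squeezing with the pad bottomed out would chip the stone, and do not take hold of the seal itself or press on it with the gripper. Then turn the wing nut clockwise as far as it goes to lock the slide, leaving the seal standing held in the bed and everything else on the table where it was.

Things in the scene. Friction and masses are not known exactly. Their poses are not given: they have to be found in the camera images.
- bed: carving bed (small wooden vice) fixed to the table; origin on the table, z up. Dark baseboard 130 wide (local x), local y -160 to 185, top at z 18. Slide along local y. Fixed jaw: block 100 wide, y 60 to 85, top at z 63; its cork facing looks to -y, face at y 58. Steel rod clamp with the wing nut at local x 36, y 155.
- jaw (a joint): sliding jaw, dark wooden block 100 (bed x) x 30 (bed y), top at z 63; value in m. At 0 its back face is at bed y -140; it grows as the jaw slides along +y towards the fixed jaw, at most 0.135. Takes about 10 N to slide and stays where it is left. A thin steel rod on its +x side travels with it.
- jaw_back (a point): centre of the sliding jaw's back face (the face to push, looking along the bed's -y), 41 above the table; axes parallel to the bed's
- pad (a joint): sprung cork-faced pad in front of the sliding jaw, 56 wide, 36 high, 10 thick; how far it is pressed back towards the jaw, m: 0 = free (18 mm gap showing springs), 0.016 = bottomed out. Spring 500 N/m; sliding the loose seal along the board presses it in 1 to 4 mm. When free, its face is 58 mm ahead (+y) of jaw_back.
- seal: soft soapstone seal, 36 x 36 x 55 tall, about 190 g, standing upright and loose on the baseboard between the jaws, carved face up; origin under its centre; slides with about 1 N
- wingnut (a joint): wing nut that clamps the rod, rad: 0 = loose (wing bar lies along the bed's y), grows clockwise seen from above, stop at 1.4. Wing bar 56 long, 9 thick, 20 high, its top at z 69.5 above the table; turns with about 0.06 N m
- nut_grip (a point): on the wing nut's vertical axis, at its top, z 69.5; turns with the nut: the wing bar runs along its local y
- spare_seal: bystander: smaller uncarved soapstone block, 30 x 30 x 48, upright beside the bed; origin under its centre
- turned_stamp: bystander: small turned wooden stamp, diameter 34, 68 tall, upright beside the bed; origin under its centre
- knife: bystander: wooden-handled carving tool about 160 long lying beside the bed
- brush: bystander: small brush, 170 long, lying on the table
- ink_jar: bystander: glass jar, diameter 52, 60 tall
- stamper: bystander: black and grey office stamp, 50 x 75 x 76 tall
- ink_tin: bystander: round flat metal ink tin, diameter 84, 20 tall
Things that resemble listed ones, but are neither listed nor needed, are in the scene too. What is shaped like the seal but orange or purple is not meant.

How it is judged:
On the way, in this order (a step that is already met when the one before it is completed fails the run):
1. the sliding jaw has pushed the seal up against the fixed jaw, with the sprung pad pressed in about halfway (4 to 13.5 of its 16 mm) (y of seal in the frame of bed above 0.0375 m and value of joint pad between 0.004 and 0.0135 m and angle between the z axis of seal and the z axis of bed, either way round below 0.08 rad), for 0.2 s.
2. the wing nut is turned clockwise to its stop (past 1.15 of 1.4 rad) (value of joint wingnut above 1.15 rad), for 0.2 s.
At the end, for the whole second after the job is handed in: The seal stands upright (within 0.08 rad) against the fixed jaw (its centre at bed local y above 37.5 mm; 40 is touching), the sprung pad is pressed in between 4 and 13.5 mm, the wing nut is past 1.15 rad, all is at rest (all of step 1 and value of joint wingnut above 1.15 rad and linear speed of seal below 0.01 m/s and velocity of joint jaw below 0.003 m/s).
It fails at once if the pad squeezes the seal with more than 12 N (pad bottomed out) (contact force between pad and seal above 12 N).
It fails at once if the gripper presses on the seal with more than 4 N (contact force between the arm and seal above 4 N).
It fails at once if the seal is tipped by more than 0.35 rad (angle between seal's own z axis and vertical above 0.35 rad).
It fails at once if a bystander is moved by more than 30 mm (distance of any of spare_seal, turned_stamp, knife, brush, ink_jar, stamper, ink_tin from where it was at the start of the episode above 0.03 m).
It also fails if it takes over 51 s, if anything falls off the work surface, if the arm or the gripper's body presses on something with over 40 N, if the wrist force passes 120 N, or if a joint passes its speed limit or range.

### The arm

A 6-joint arm with a two-finger parallel gripper is mounted at the origin on the work surface. World frame = base frame: x ahead of the robot, y to its left, z up, the work surface at z = 0. Lengths are in m, angles in rad, forces in N, time in s.
With the tool pointing down it reaches from about 0.275 to 0.85 m from the base axis. Payload 5.2 kg.
Tool frame: the origin (TCP) lies on the mounting face of the last link; the fingertips stand 173 mm ahead of it and the grasp point (between the pads) lies 155 mm ahead of it; z points along the fingers, y is the line along which they close (so a half turn about z gives the same grasp; the last joint's range is limited). The gripper opens to 85 mm and grips with 20 to 120 N. Pads are 22 mm wide; open, the fingers measure 114 mm over their backs; the gripper's body (76 mm by 85 mm) begins 54 mm behind the grasp point. The pads swing forward as they close: fully open they stand 13 mm farther back than shut.
Start: joints at [1.072, 0.259, 1.535, -0, 1.348, -0.203], TCP at [0.16, 0.526, 0.405] pointing down, gripper open.
Joint ranges: [-3.14, 3.14], [-0.91, 2.08], [0.19, 2.58], [-1.22, 4.36], [0.22, 2.71], [-3.12, 3.12]. Speed limits (rad/s): [2.57, 2.57, 3.14, 3.14, 3.14, 3.14].

### API

Orientations are given as a unit quaternion [w, x, y, z].
In Python, from workcell import env gives the robot as it stands. The module is installed in compiled form; this text tells all that it offers.
- The arm moves only by the tool carry_out, never from a script. Its argument "increments" is a list of rows, each a list of 3 entries, a list of its own where there are three numbers: the shift along the tool's x, y, z in cm, then the turn about the tool's z in rad, then the opening, from -1 (shut) to 1 (fully open). In form: [[[dx, dy, dz], yaw, fingers], ...]. A call has 1 to 20 rows; each row is the pose to reach, as a shift and turn from the pose commanded when the call began, along the tool's axes at that moment; what a row does not reach only later rows make up. A row lasts 1/8 s, in which the tool goes at most 62.5 mm and 10.7 degrees, less where a joint would pass 70% of its speed; a pose out of reach is approached as far as the arm can. A call with a gripper value outside its range is refused whole. The fingers move at their own pace and stop on an object; "newtons" is the grip in N (left out, the last holds). Time passes only in rows, so rows that repeat a pose let the fingers close. It gives the time, the measured TCP pose, the force, the opening and the grip force at its end, in the units of the state.
- env.observe(): the state, without advancing time (a new reading comes with each control period).
- env.grab_frame(name): name is "side" or "top" or "wrist"; returns (picture, depth): 400x640x3 uint8, blue, green, red; 400x640 float32, m along the optical axis (not along the pixel's ray), 0 where there is no reading.
- env.camera_params(name): a dict with "camera_matrix" (3x3 intrinsics, pixels), "R" (3x3) and "t" (3): a world point X has camera coordinates R X + t; the wrist camera has in their place "hand_eye" (4x4, takes a point from camera to tool coordinates, whose origin is the TCP and whose axes are the flange's). Camera axes: x right, y down, z forward; pixel columns grow to the right and rows downward; lengths in m; the calibration is good to about 2 mm. A picture is of the moment at which its call begins: read the wrist's pose just before it. camera_params takes no time and is no camera call.
- env.finish_job(): hands the job in; it is judged then, once.
The state is a dict: "t": time; "joint_pos": joint angles; "dq": joint speeds; "effort": joint torques, N m; "ee_pos": TCP position; "orientation": TCP orientation; "ft_force": force on the tool from outside, world axes, zero at the start; "torque": the same for the moment, N m; "grip_width": finger opening in m; "grip_force": force on a finger pad.
Only numpy, scipy, OpenCV 4.12 (cv2) and the standard library are available. Lean on these libraries where they do the work, as an engineer would, in place of code of your own. Each camera call takes 0.05 s, during which the arm holds its last target. There are 200 camera calls.

## Working session

There is one attempt and no reset: what is moved stays moved. The work goes in short steps, Python scripts to look and compute and a tool call to move; the robot and the scene stay as the last step left them, time stands still between calls to the robot, and variables do not carry over. Pictures are saved under pics/ and viewed, at most 10 in all, crops included, and the job is handed in when it is done.

Besides the shell and the picture viewer there is one more tool, called after ">>>" as a command line: name --argument value ..., lists and objects as JSON in quotes. carry_out: Moves the arm, as the interface text tells. Its arguments: {"type":"object","properties":{"increments":{"type":"array","items":{"type":"array"}},"newtons":{"type":"number"}},"required":["increments"]}

```bash
mkdir -p pics
python3 - <<'E'
from workcell import env
import cv2, numpy as np
s=env.observe();print(s)
for n in("top","side"):
    im,d=env.grab_frame(n);cv2.imwrite(f"pics/{n}0.png",im);np.save(f"{n}0.npy",d)
    p=env.camera_params(n);print(n,p)
print(env.camera_params("wrist"))
E
```

```text
{'t': 0.0, 'joint_pos': array([ 1.07222100e+00,  2.59340288e-01,  1.53605018e+00, -1.17145769e-06,
        1.34797740e+00, -2.02779556e-01]), 'dq': array([ 0.00083366,  0.00078039,  0.00040564, -0.00062937,  0.0010344 ,
       -0.00029905]), 'effort': array([ 1.39569427e-03, -4.46019495e+01, -2.90587288e+01, -1.63164659e-04,
        1.13810188e-02, -4.15730460e-05]), 'ee_pos': array([0.16019433, 0.52594329, 0.40388907]), 'orientation': array([-3.04386301e-04,  1.47359110e-01,  9.89082658e-01, -8.33781990e-04]), 'ft_force': array([0.86791705, 0.65814497, 0.60754553]), 'torque': array([-0.00355696, -0.02851242,  0.02979055]), 'grip_force': 0.0, 'grip_width': 0.08540112458277377}
top {'camera_matrix': array([[434.60794729,   0.        , 314.26021194],
       [  0.        , 434.60794729, 205.72474706],
       [  0.        ,   0.        ,   1.        ]]), 'R': array([[-0.01986205, -0.99947709,  0.02551545],
       [-0.98489312,  0.01516857, -0.1724977 ],
       [ 0.17202046, -0.02855615, -0.98467939]]), 't': array([-0.01597023,  0.56504733,  1.09212836])}
side {'camera_matrix': array([[52
[... 175 characters left out ...]
4912714, -0.02349108],
       [-0.14589718, -0.48573567, -0.86184388],
       [ 0.20329825,  0.83785233, -0.50662935]]), 't': array([-0.56582687,  0.12685791,  1.23393738])}
{'camera_matrix': array([[307.10698908,   0.        , 322.95734645],
       [  0.        , 307.10698908, 203.8328184 ],
       [  0.        ,   0.        ,   1.        ]]), 'hand_eye': array([[ 6.35809231e-04, -9.65328957e-01, -2.61035631e-01,
         6.65640199e-02],
       [ 9.99999098e-01,  3.04949221e-04,  1.30799134e-03,
         1.19808550e-03],
       [-1.18303930e-03, -2.61036227e-01,  9.65328280e-01,
         3.10465631e-02],
       [ 0.00000000e+00,  0.00000000e+00,  0.00000000e+00,
         1.00000000e+00]])}
```

View pics/top0.png

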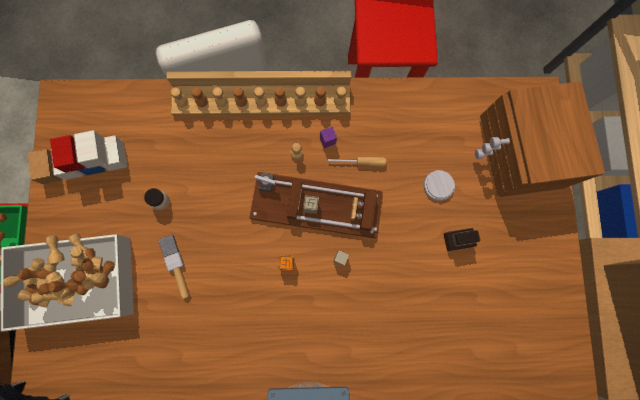

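View pics/side0.png

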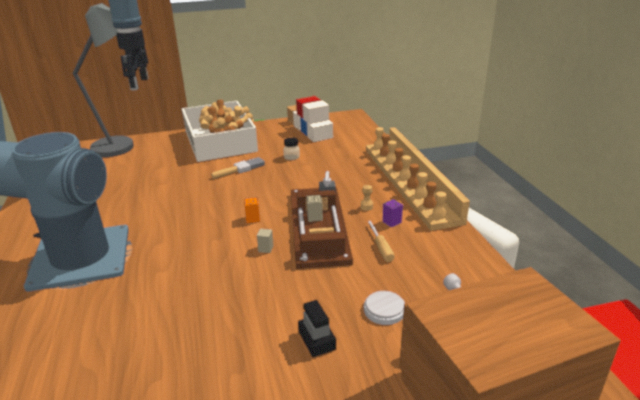

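Top view: the bed spans (250,175)–(382,237), with the seal at (312,204), the sliding jaw at the right (365,210) and the wing nut at (265,182). The look-alikes are the orange block (287,264), the purple block (328,137) and the plain spare seal (342,258). The one meant is the grey carved seal inside the bed. I'll enlarge to confirm.

Run:
```python
import cv2
im=cv2.imread("pics/top0.png")[160:250,240:395]
cv2.imwrite("pics/crop.png",cv2.resize(im,None,fx=5,fy=5,interpolation=cv2.INTER_CUBIC))
```

```text
(no output)
```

View pics/crop.png

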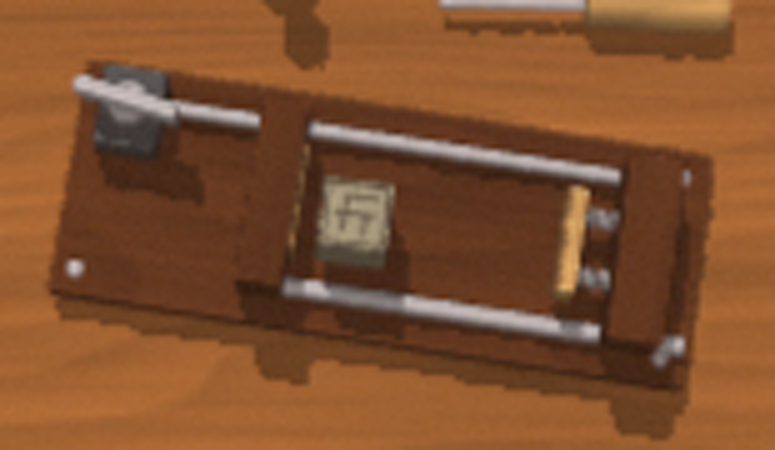

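The crop shows the carved grey seal at crop (355,218). The sliding jaw top spans about (607–688, 148–345). The wing bar runs from (78,82) to (175,114), and the board corners are near (88,62), (712,157), (686,385), (52,290).

```bash
cat > h.py <<'E'
import numpy as np
from workcell import env
from scipy.spatial.transform import Rotation as Ro
def ray(n,uv,z):
    p=env.camera_params(n);K,R,t=p["camera_matrix"],p["R"],p["t"]
    d=R.T@np.linalg.inv(K)@[uv[0],uv[1],1];c=-R.T@t
    return c+d*(z-c[2])/d[2]
def crop(uv): return (240+(uv[0]+.5)/5-.5,160+(uv[1]+.5)/5-.5)
E
python3 - <<'E'
from h import *
L=[(65,185),(65,-160),(-65,-160),(-65,185)];P=np.array([ray("top",crop(c),.018)[:2] for c in[(88,62),(712,157),(686,383),(52,290)]])
L=np.array(L)/1000
a=L-L.mean(0);b=P-P.mean(0)
th=np.arctan2((a[:,0]*b[:,1]-a[:,1]*b[:,0]).sum(),(a*b).sum())
R=np.array([[np.cos(th),-np.sin(th)],[np.sin(th),np.cos(th)]]);o=P.mean(0)-R@L.mean(0)
print("th",th,"o",o,"res mm",((P-o)@R-L)*1000)
def loc(c,z):w=ray("top",crop(c),z)[:2];return (R.T@(w-o)*1000).round(1)
for n,c,z in[("screw",(75,268),.02),("nutA",(78,82),.0695),("nutB",(175,114),.0695),("sealtop",(357,208),.055),("jaw",(625,150),.063),("jaw",(688,158),.063),("jaw",(670,345),.063),("jaw",(605,338),.063),("fix",(262,92),.063),("fix",(310,98),.063),("padtop",(580,188),.06)]:print(n,loc(c,z))
np.save("bed.npy",[th,*o])
n=o+R@[.036,.155];print("nut world",n,"jaw_back0",o+R@[0,-.14])
E
```

```text
th -0.1646290454872457 o [ 0.57276945 -0.04539931] res mm [[-1.3677842   0.28536748]
 [-2.8189692   1.03170596]
 [ 2.32268066  0.33077931]
 [ 1.86407275 -1.64785275]]
screw [-49.8 172.9]
nutA [ 40.1 181.2]
nutB [ 30.8 128.6]
sealtop [-1.5 28. ]
jaw [  48.4 -106.4]
jaw [  49.2 -139.7]
jaw [ -50.1 -142.2]
jaw [ -51.5 -108.5]
fix [50.7 86.2]
fix [51.3 60.9]
padtop [ 25.4 -85.9]
nut world [0.6336851  0.10160505] jaw_back0 [ 0.54982536 -0.1835064 ]
```

```bash
cat >> h.py <<'E'
def bed():
    th,ox,oy=np.load("bed.npy");return th,np.array([ox,oy]),np.array([[np.cos(th),-np.sin(th)],[np.sin(th),np.cos(th)]])
def plan(bx,by,tipz,cw=None):
    """increments (cm) and yaw to put fingertips at bed xy (m), tip z; cw = heading of tool y, cw from bed +y"""
    s=env.observe();th,o,R=bed();T=Ro.from_quat(np.roll(s["orientation"],-1)).as_matrix()
    w=np.r_[o+R@[bx,by],tipz+.173]
    yv=R.T@T[:2,1];h=np.arctan2(yv[0],yv[1])
    print("inc cm",(T.T@(w-s["ee_pos"])*100).round(2),"yaw",None if cw is None else round((cw-h+np.pi)%(2*np.pi)-np.pi,3),"heading",h.round(3),"bedxy",(R.T@(s["ee_pos"][:2]-o)*1000).round(1),"tip z",(s["ee_pos"][2]-.173).round(4),"F",s["ft_force"].round(1),"q6",s["joint_pos"][5].round(2),"t",s["t"].round(2))
E
python3 - <<'E'
from h import *
plan(0,-.168,.12,-np.pi/2)
print(ray("top",crop((357,208)),.073)); th,o,R=bed();print(R.T@(ray("top",crop((357,208)),.073)[:2]-o))
E
```

```text
Traceback (most recent call last):
  File "h.py", line 16, in plan
    print("inc cm",(T.T@(w-s["ee_pos"])*100).round(2),"yaw",None if cw is None else round((cw-h+np.pi)%(2*np.pi)-np.pi,3),"heading",h.round(3),"bedxy",(R.T@(s["ee_pos"][:2]-o)*1000).round(1),"tip z",(s["ee_pos"][2]-.173).round(4),"F",s["ft_force"].round(1),"q6",s["joint_pos"][5].round(2),"t",s["t"].round(2))
                                                                                                                                                                                                                                                                                                     ^^^^^^^^^^^^
AttributeError: 'float' object has no attribute 'round'
```

```bash
sed -i 's/s\["t"\].round(2)/s["t"]/' h.py
python3 - <<'E'
from h import *
plan(0,-.168,.12,-np.pi/2)
th,o,R=bed();print(R.T@(ray("top",crop((357,208)),.073)[:2]-o))
E
```

```text
inc cm [-58.32 -59.26  11.17] yaw -1.702 heading 0.131 bedxy [-500.6  496. ] tip z 0.2309 F [-0.3 -0.9 -0.5] q6 -0.2 t 0.1
[-0.00490835  0.02788017]
```

>>> carry_out --increments '[[[-58.3,-59.3,3],-1.7,-1],[[-58.3,-59.3,3],-1.7,-1],[[-58.3,-59.3,3],-1.7,-1],[[-58.3,-59.3,3],-1.7,-1],[[-58.3,-59.3,3],-1.7,-1],[[-58.3,-59.3,3],-1.7,-1],[[-58.3,-59.3,3],-1.7,-1],[[-58.3,-59.3,3],-1.7,-1],[[-58.3,-59.3,3],-1.7,-1],[[-58.3,-59.3,3],-1.7,-1],[[-58.3,-59.3,3],-1.7,-1],[[-58.3,-59.3,3],-1.7,-1],[[-58.3,-59.3,3],-1.7,-1],[[-58.3,-59.3,3],-1.7,-1],[[-58.3,-59.3,11.2],-1.7,-1],[[-58.3,-59.3,11.2],-1.7,-1],[[-58.3,-59.3,11.2],-1.7,-1],[[-58.3,-59.3,11.2],-1.7,-1],[[-58.3,-59.3,11.2],-1.7,-1],[[-58.3,-59.3,11.2],-1.7,-1]]'

```text
t: 2.6
ee_pos: [0.5718, -0.052, 0.2837]
orientation: [-0.031, -0.616, 0.786, -0.028]
ft_force: [-0.2, -1.2, 0.3]
grip_width: -0.0002
grip_force: 0.0
```

Run:
```python
from h import *
import cv2
plan(0,-.168,.030,-np.pi/2)
im,_=env.grab_frame("top");cv2.imwrite("pics/t1.png",cv2.resize(im[150:260,230:410],None,fx=4,fy=4,interpolation=cv2.INTER_CUBIC))
```

```text
inc cm [15.36 -1.17  9.38] yaw -0.076 heading -1.495 bedxy [ 0.1 -6.7] tip z 0.1107 F [-0.2 -1.2  0.3] q6 -3.12 t 2.6
```

View pics/t1.png

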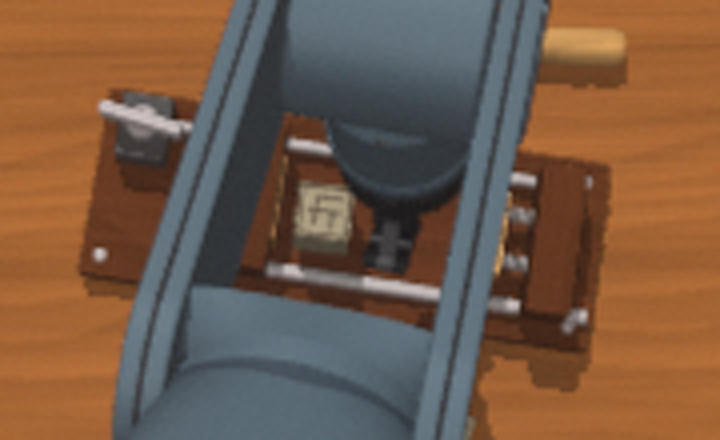

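The picture shows the fingers at (390,240) above the space between seal and pad. The last joint hit its range, so I'll use the half-turn-opposite orientation instead.

>>> carry_out --increments '[[[0,0,-3],1.5,-1],[[5,0,-3],1.5,-1],[[10,0,-3],1.5,-1],[[15,-1,-3],1.5,-1],[[15,-1,-3],1.5,-1],[[15,-1,-3],1.5,-1],[[15,-1,-3],1.5,-1],[[15,-1,-3],1.5,-1],[[15,-1,-3],3.06,-1],[[15,-1,-3],3.06,-1],[[15,-1,-3],3.06,-1],[[15,-1,-3],3.06,-1],[[15,-1,-3],3.06,-1],[[15,-1,-3],3.06,-1],[[15,-1,-3],3.06,-1],[[15,-1,-3],3.06,-1],[[15,-1,-3],3.06,-1],[[15,-1,-3],3.06,-1],[[15,-1,-3],3.06,-1],[[15,-1,-3],3.06,-1]]'

```text
t: 5.15
ee_pos: [0.5461, -0.1969, 0.3263]
orientation: [0.027, 0.76, 0.648, -0.032]
ft_force: [0.3, 0.2, -0.6]
grip_width: 0.0001
grip_force: 0.0
```

Run:
```python
from h import *
plan(0,-.168,.030,np.pi/2)
```

```text
inc cm [-0.4   0.15 12.4 ] yaw 0.006 heading 1.565 bedxy [  -1.5 -153.8] tip z 0.1533 F [ 0.3  0.2 -0.6] q6 -0.32 t 5.15
```

```bash
cat >> h.py <<'E'
def plan(bx,by,tipz,cw=None,L=.173):
    s=env.observe();th,o,R=bed();T=Ro.from_quat(np.roll(s["orientation"],-1)).as_matrix()
    tip=s["ee_pos"]+L*T[:,2];w=np.r_[o+R@[bx,by],tipz]
    yv=R.T@T[:2,1];h=np.arctan2(yv[0],yv[1])
    print("inc cm",(T.T@(w-tip)*100).round(2),"yaw",None if cw is None else round((cw-h+np.pi)%(2*np.pi)-np.pi,3),"tip bed",(R.T@(tip[:2]-o)*1000).round(1),"z",(tip[2]*1000).round(1),"F",s["ft_force"].round(1),"zax",T[:,2].round(3),"q6",s["joint_pos"][5].round(2),"w",round(s["grip_width"],4),"t",s["t"])
E
python3 - <<'E'
from h import *
plan(0,-.168,.032,np.pi/2)
E
```

```text
inc cm [ 1.02  0.17 12.15] yaw 0.006 tip bed [  -1.6 -168.1] z 153.9 F [ 0.3  0.2 -0.6] zax [-0.014 -0.081 -0.997] q6 -0.32 w 0.0001 t 5.15
```

>>> carry_out --increments '[[[0.4,0.2,5],0,-1],[[0.7,0.2,9],0,-1],[[1.0,0.2,12.1],0,-1],[[1.0,0.2,12.1],0,-1],[[1.0,0.2,12.1],0,-1]]'

```text
t: 5.78
ee_pos: [0.5485, -0.1976, 0.2059]
orientation: [0.027, 0.76, 0.648, -0.031]
ft_force: [0.1, 0.1, 0.4]
grip_width: -0.0002
grip_force: 0.0
```

Run:
```python
from h import *
plan(0,-.060,.032)
```

```text
inc cm [10.82 -0.06 -0.76] yaw None tip bed [   1.2 -168.5] z 33.5 F [0.1 0.1 0.4] zax [-0.013 -0.082 -0.997] q6 -0.29 w -0.0002 t 5.775
```

>>> carry_out --increments '[[[0.6,0,0],0,-1],[[1.2,0,-0.1],0,-1],[[1.8,0,-0.1],0,-1],[[2.4,0,-0.2],0,-1],[[3.2,0,-0.2],0,-1],[[4.0,0,-0.3],0,-1],[[4.8,0,-0.3],0,-1],[[5.6,0,-0.4],0,-1],[[6.4,0,-0.4],0,-1],[[7.2,0,-0.5],0,-1],[[8.0,0,-0.6],0,-1],[[8.6,0,-0.6],0,-1],[[9.2,0,-0.6],0,-1],[[9.6,0,-0.7],0,-1],[[9.6,0,-0.7],0,-1]]'

```text
t: 7.65
ee_pos: [0.5638, -0.1034, 0.205]
orientation: [0.029, 0.76, 0.648, -0.032]
ft_force: [-1.6, -8.3, 3.1]
grip_width: -0.0002
grip_force: 4.0
```

Run:
```python
from h import *
import cv2
plan(0,-.042,.032)
im,_=env.grab_frame("side");cv2.imwrite("pics/s1.png",cv2.resize(im[160:290,240:400],None,fx=4,fy=4,interpolation=cv2.INTER_CUBIC))
```

```text
inc cm [ 3.15 -0.09 -0.21] yaw None tip bed [  1.1 -73.5] z 32.6 F [-1.6 -8.3  3.1] zax [-0.012 -0.085 -0.996] q6 -0.13 w -0.0002 t 7.65
```

View pics/s1.png

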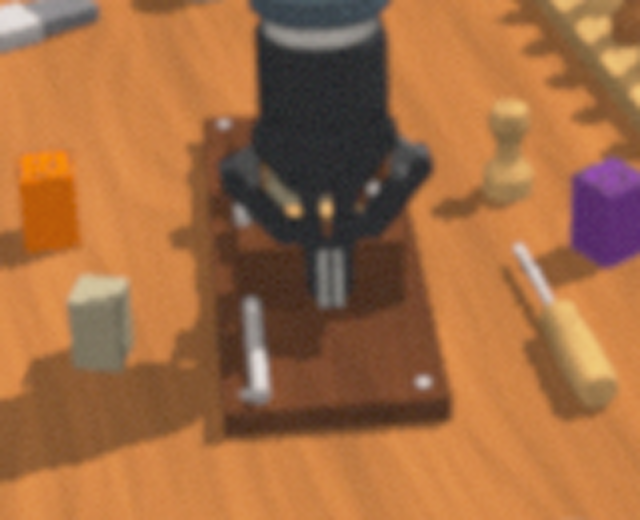

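The side view shows the shut fingers squarely on the jaw's back face (330,275), and no bystander is disturbed.

>>> carry_out --increments '[[[0.3,0,0],0,-1],[[0.6,0,0],0,-1],[[0.9,0,-0.1],0,-1],[[1.2,0,-0.1],0,-1],[[1.5,0,-0.1],0,-1],[[1.8,0,-0.1],0,-1],[[2.1,0,-0.2],0,-1],[[2.4,0,-0.2],0,-1],[[2.4,0,-0.2],0,-1],[[-0.5,0,0],0,-1],[[-0.8,0,-7],0,-1],[[-10,0,-12],0,-1],[[-16,0,-12],0,-1],[[-22,0,-12],0,-1],[[-22,0,-12],0,-1]]'

```text
t: 9.57
ee_pos: [0.5295, -0.3113, 0.3428]
orientation: [0.028, 0.761, 0.647, -0.032]
ft_force: [-0.3, 0.9, 0.4]
grip_width: -0.0002
grip_force: 0.0
```

Run:
```python
from h import *
import cv2
plan(0,-.060,.032)
im,_=env.grab_frame("top");cv2.imwrite("pics/t2r.png",im);cv2.imwrite("pics/t2.png",cv2.resize(im[160:250,240:395],None,fx=5,fy=5,interpolation=cv2.INTER_CUBIC))
```

```text
inc cm [23.48 -0.04 11.91] yaw None tip bed [   1.1 -283.9] z 170.4 F [-0.3  0.9  0.4] zax [-0.013 -0.083 -0.996] q6 -0.5 w -0.0002 t 9.575
```

View pics/t2.png

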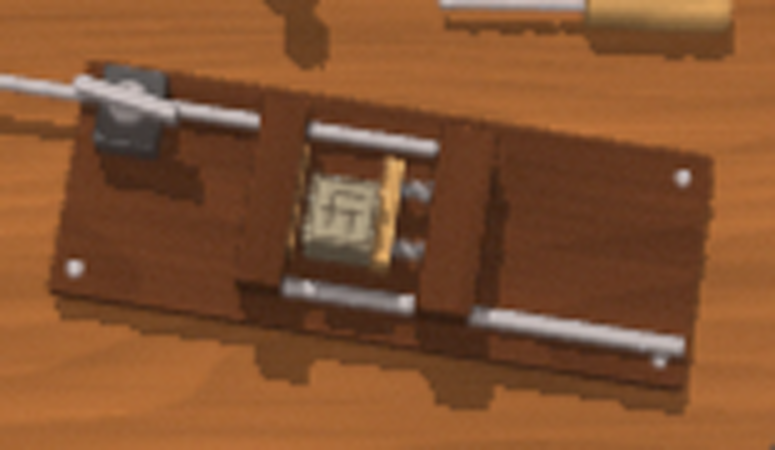

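The seal top is now at crop (343,214), close to the fixed jaw. The pad (390,212) touches it, and the jaw back edge runs from (496,127) to (470,322).

Run:
```python
from h import *
th,o,R=bed()
for n,c,z in[("back",(496,127),.063),("back",(471,322),.063),("front",(440,120),.063),("front",(418,315),.063),("padback",(407,160),.06),("padback",(390,268),.06),("padface",(387,157),.06),("seal",(343,214),.073)]:print(n,(R.T@(ray("top",crop(c),z)[:2]-o)*1000).round(1))
```

```text
back [ 50.5 -37.8]
back [-53.4 -38.9]
front [49.8 -8.2]
front [-53.9 -11.3]
padback [26.7  5.8]
padback [-31.3   6.5]
padface [26.7 16.4]
seal [-9.1 34.5]
```

>>> carry_out --increments '[[[6,0,0],0,-1],[[12,0,0],0,-1],[[18,0,0],0,-1],[[22,0,0],0,-1],[[22,0,0],0,-1],[[22.8,0,6],0,-1],[[23.4,0,11.8],0,-1],[[23.4,0,11.8],0,-1],[[23.4,0,11.8],0,-1],[[23.8,0,11.8],0,-1],[[24.1,0,11.8],0,-1],[[24.4,0,11.8],0,-1],[[24.6,0,11.8],0,-1],[[24.8,0,11.8],0,-1],[[24.9,0,11.8],0,-1],[[24.9,0,11.8],0,-1],[[24.9,0,11.8],0,-1]]'

```text
t: 11.75
ee_pos: [0.5683, -0.0755, 0.2058]
orientation: [0.029, 0.76, 0.648, -0.032]
ft_force: [-3.5, -9.9, 8.7]
grip_width: 0.0001
grip_force: 5.7
```

Run:
```python
from h import *
plan(0,-.0405,.032)
```

```text
inc cm [ 0.51 -0.1   0.1 ] yaw None tip bed [  1.1 -45.5] z 33.4 F [-3.5 -9.9  8.7] zax [-0.011 -0.086 -0.996] q6 -0.07 w 0.0001 t 11.75
```

>>> carry_out --increments '[[[0.1,0,0],0,-1],[[0.2,0,0],0,-1],[[0.3,0,0],0,-1],[[0.4,0,0],0,-1],[[0.5,0,0],0,-1],[[0.5,0,0],0,-1],[[0.5,0,0],0,-1]]'

```text
t: 12.62
ee_pos: [0.5692, -0.0709, 0.2057]
orientation: [0.029, 0.76, 0.648, -0.032]
ft_force: [-4.8, -11.9, 9.6]
grip_width: -0.0
grip_force: 6.4
```

Run:
```python
from h import *
plan(0,-.0405,.032)
```

```text
inc cm [ 0.05 -0.12  0.13] yaw None tip bed [  1.2 -40.8] z 33.3 F [ -4.8 -11.9   9.6] zax [-0.011 -0.087 -0.996] q6 -0.07 w -0.0 t 12.625
```

Force rose about 2 N more, as expected from the spring. I'll back off, lift, withdraw and check.

>>> carry_out --increments '[[[-0.6,0,0],0,-1],[[-1,0,0],0,-1],[[-1.5,0,-6],0,-1],[[-2,0,-12],0,-1],[[-8,0,-14],0,-1],[[-14,0,-14],0,-1],[[-20,0,-14],0,-1],[[-22,0,-14],0,-1],[[-22,0,-14],0,-1]]'

```text
t: 13.75
ee_pos: [0.5355, -0.2746, 0.3602]
orientation: [0.026, 0.761, 0.647, -0.032]
ft_force: [-1.2, 0.3, 0.5]
grip_width: 0.0004
grip_force: 0.0
```

Run:
```python
from h import *
import cv2
plan(.036,.155,.12,np.pi/2+.17)
im,_=env.grab_frame("top");cv2.imwrite("pics/t3r.png",im);cv2.imwrite("pics/t3.png",cv2.resize(im[170:240,240:345],None,fx=7,fy=7,interpolation=cv2.INTER_CUBIC))
```

```text
inc cm [40.54  3.67  3.47] yaw 0.173 tip bed [   0.6 -246.3] z 187.8 F [-1.2  0.3  0.5] zax [-0.015 -0.08  -0.997] q6 -0.45 w 0.0004 t 13.75
```

View pics/t3.png

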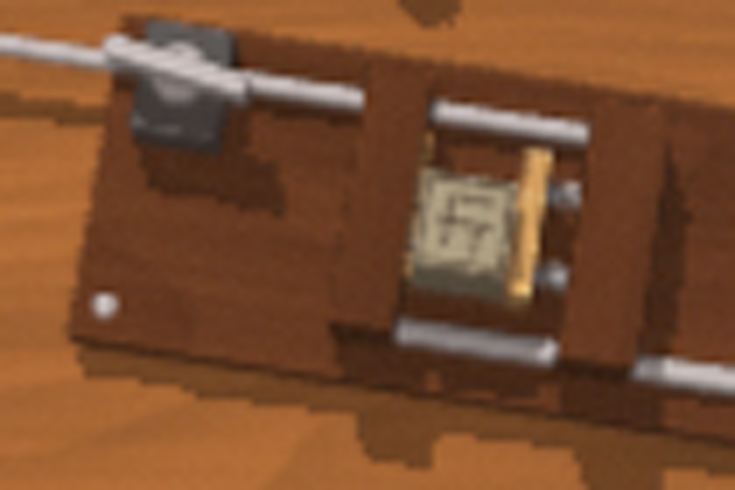

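The seal at crop (463,228) is against the fixed jaw's cork (420,230). The pad (530,225) is pressed, with a visible gap to the jaw front (about 597,100 to 562,358). I'll put a number on the gap.

Run:
```python
from h import *
th,o,R=bed()
f=lambda u:(240+(u[0]+.5)/7-.5,170+(u[1]+.5)/7-.5)
for n,c,z in[("back",(663,108),.063),("back",(634,365),.063),("front",(595,103),.063),("front",(564,358),.063),("padback",(554,150),.06),("padback",(529,303),.06),("padface",(525,150),.06),("seal",(463,222),.073),("nutA",(106,43),.0695),("nutB",(246,91),.0695)]:print(n,(R.T@(ray("top",f(c),z)[:2]-o)*1000).round(1))
```

```text
back [ 48.7 -26.1]
back [-48.9 -28.7]
front [46.8 -0.6]
front [-50.2  -2.8]
padback [27.4 12. ]
padback [-31.3  12.9]
padface [25.8 22.7]
seal [-7.2 41.3]
nutA [ 40.6 182.5]
nutB [ 30.4 128.3]
```

Jaw back is at about −27 mm and the pad is pressed about 8 mm, so step 1 holds. Now to the wing nut, whose bar sits at about 0.18 rad.

>>> carry_out --increments '[[[6,1,0],0.18,0],[[12,2,0],0.18,0],[[18,3,0],0.18,0],[[24,3.7,0],0.18,0],[[30,3.7,0],0.18,0],[[36,3.7,0],0.18,0],[[40.5,3.7,0],0.18,0],[[40.5,3.7,3.4],0.18,0],[[40.5,3.7,3.4],0.18,0],[[40.5,3.7,3.4],0.18,0]]'

```text
t: 15.05
ee_pos: [0.6356, 0.117, 0.2939]
orientation: [0.029, 0.815, 0.577, -0.029]
ft_force: [0.4, -0.4, 0.7]
grip_width: 0.0424
grip_force: 0.0
```

Run:
```python
from h import *
plan(.0355,.155,.055,np.pi/2+.18)
```

```text
inc cm [ 0.42 -0.05  6.64] yaw 0.007 tip bed [ 35.3 156.3] z 121.5 F [ 0.4 -0.4  0.7] zax [-0.014 -0.081 -0.997] q6 0.4 w 0.0424 t 15.05
```

>>> carry_out --increments '[[[0.2,0,3],0,0],[[0.3,0,5],0,0],[[0.4,0,6],0,0],[[0.4,0,6.6],0,0],[[0.4,0,6.6],0,0],[[0.4,0,6.6],0,-0.4],[[0.4,0,6.6],0,-0.7],[[0.4,0,6.6],0,-1],[[0.4,0,6.6],0,-1],[[0.4,0,6.6],0,-1]]' --newtons 25

```text
t: 16.3
ee_pos: [0.6352, 0.1153, 0.2282]
orientation: [0.028, 0.816, 0.577, -0.03]
ft_force: [-5.7, 2.2, 6.2]
grip_width: 0.0194
grip_force: 24.2
```

Run:
```python
from h import *
import cv2
plan(.0355,.155,.055,np.pi/2+.18)
im,_=env.grab_frame("wrist");cv2.imwrite("pics/w1.png",im)
```

```text
inc cm [0.07 0.07 0.07] yaw 0.006 tip bed [ 34.7 154.5] z 55.8 F [-5.7  2.2  6.2] zax [-0.017 -0.081 -0.997] q6 0.41 w 0.0194 t 16.3
```

View pics/w1.png

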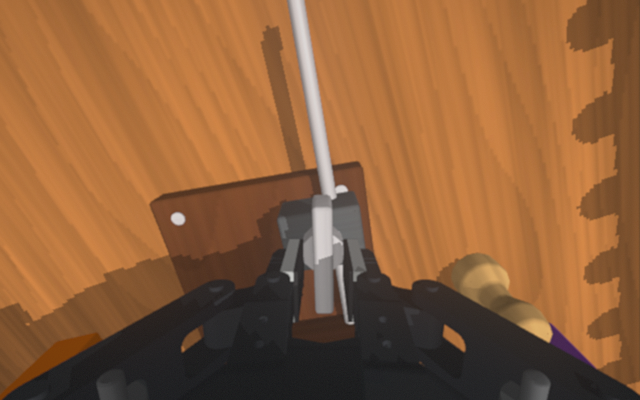

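The pads closed to 19 mm, i.e. on the hub at (322,250) with the bar between them. Friction on the hub should turn it, and otherwise the pad edges will drive the bar.

>>> carry_out --increments '[[[0,0,0],0.1,-1],[[0,0,0],0.2,-1],[[0,0,0],0.3,-1],[[0,0,0],0.4,-1],[[0,0,0],0.5,-1],[[0,0,0],0.6,-1],[[0,0,0],0.6,-1]]' --newtons 30

```text
t: 17.23
ee_pos: [0.6341, 0.1162, 0.2282]
orientation: [0.035, 0.95, 0.31, -0.022]
ft_force: [-10.0, 5.3, 9.5]
grip_width: 0.0191
grip_force: 29.4
```

Run:
```python
from h import *
import cv2
plan(.0355,.155,.055,np.pi/2+1.38)
print(env.observe()["torque"])
im,_=env.grab_frame("wrist");cv2.imwrite("pics/w2.png",im)
```

```text
inc cm [0.15 0.21 0.08] yaw 0.606 tip bed [ 32.9 155.4] z 55.7 F [-10.    5.3   9.5] zax [-0.02  -0.079 -0.997] q6 1.01 w 0.0191 t 17.225
[ 1.11598226  1.97369155 -0.12757705]
```

View pics/w2.png

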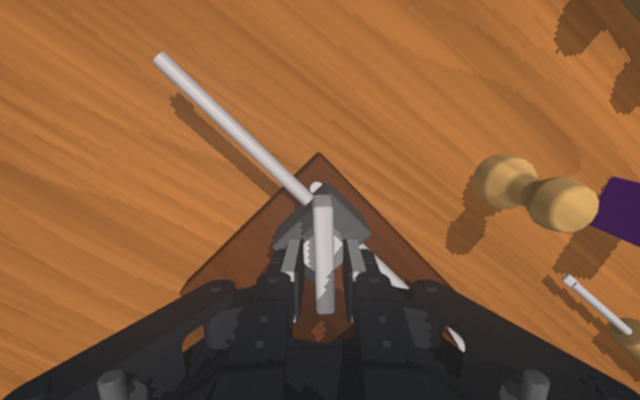

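The bar has turned with the gripper, still aligned between the pads (322,250). Continuing to the stop.

>>> carry_out --increments '[[[0,0,0],0.1,-1],[[0,0,0],0.2,-1],[[0,0,0],0.3,-1],[[0,0,0],0.4,-1],[[0,0,0],0.5,-1],[[0,0,0],0.57,-1],[[0,0,0],0.6,-1],[[0,0,0],0.6,-1],[[0,0,0],0.6,-1]]'

```text
t: 18.4
ee_pos: [0.6337, 0.1176, 0.2281]
orientation: [0.038, 0.999, 0.016, -0.011]
ft_force: [-11.8, 10.9, 10.0]
grip_width: 0.0192
grip_force: 29.8
```

Run:
```python
from h import *
plan(.0355,.155,.055,np.pi/2+1.38)
print(env.observe()["torque"])
```

```text
inc cm [0.29 0.28 0.08] yaw 0.006 tip bed [ 32.1 157.2] z 55.6 F [-11.8  10.9  10. ] zax [-0.02  -0.076 -0.997] q6 1.61 w 0.0192 t 18.4
[ 2.24766567  2.01329832 -0.1201914 ]
```

>>> carry_out --increments '[[[0,0,0],0.6,0.2],[[0,0,0],0,0.2],[[0,0,0],0,0.2],[[0,0,-5],0,0.2],[[0,0,-10],0,0.2],[[0,0,-15],0,0.2],[[0,-6,-15],0,0.2],[[0,-12,-15],0,0.2],[[0,-18,-15],0,0.2],[[0,-24,-15],0,0.2],[[0,-24,-15],0,0.2]]'

```text
t: 19.77
ee_pos: [0.6292, 0.3706, 0.3561]
orientation: [0.04, 0.999, 0.017, -0.008]
ft_force: [0.3, -0.9, -0.1]
grip_width: 0.0512
grip_force: 0.0
```

Run:
```python
from h import *
import cv2
plan(.0355,.155,.055,np.pi/2+1.38)
im,_=env.grab_frame("top");cv2.imwrite("pics/t4.png",cv2.resize(im[110:290,140:400],None,fx=3,fy=3,interpolation=cv2.INTER_CUBIC))
```

```text
inc cm [ 0.04 24.4  14.87] yaw 0.008 tip bed [-12.8 405.5] z 183.7 F [ 0.3 -0.9 -0.1] zax [-0.015 -0.08  -0.997] q6 1.94 w 0.0512 t 19.775
```

View pics/t4.png

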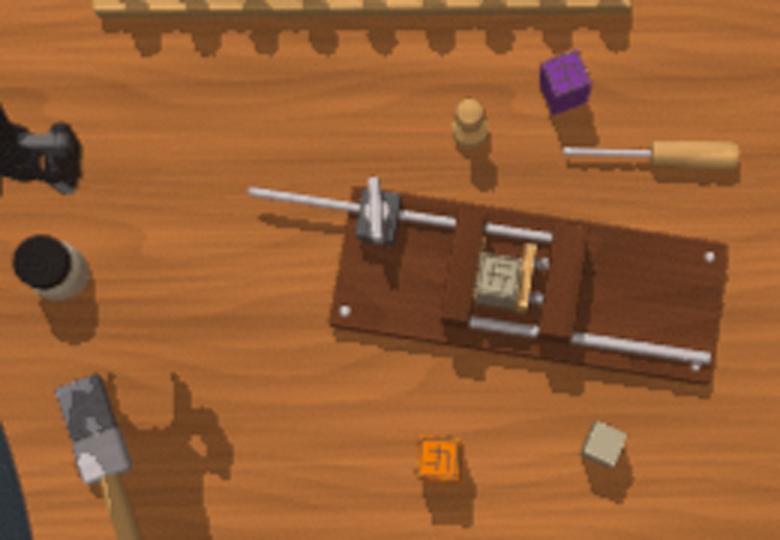

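The nut bar now runs from (374,180) to (378,238), across the rod. The seal (498,278) is held with the pad gap visible, and the bystanders are undisturbed. I'll check the bar angle in numbers.

Run:
```python
from h import *
th,o,R=bed()
f=lambda u:(140+(u[0]+.5)/3-.5,110+(u[1]+.5)/3-.5)
a,b=[R.T@(ray("top",f(c),.0695)[:2]-o) for c in[(374,180),(378,238)]]
d=a-b;print(a,b,np.arctan2(d[0],d[1]))
import cv2
im=cv2.imread("pics/t4.png");g=cv2.cvtColor(im,cv2.COLOR_BGR2HSV)[170:250,355:400]
m=((g[...,2]>150)&(g[...,1]<60)).astype(np.uint8)
n,l,s,c=cv2.connectedComponentsWithStats(m);i=1+np.argmax(s[1:,4])
r=cv2.minAreaRect(np.argwhere(l==i)[:,::-1].astype(np.float32));B=cv2.boxPoints(r)+[355,170];print(B)
B=B[np.argsort(B[:,1])];a,b=[R.T@(ray("top",f(p),.0695)[:2]-o) for p in(B[:2].mean(0),B[2:].mean(0))];d=a-b;print(np.arctan2(d[0],d[1]))
```

```text
[0.06040114 0.16052101] [0.01004473 0.1486705 ] 1.3396692007407007
[[365. 178.]
 [380. 178.]
 [380. 237.]
 [365. 237.]]
1.4060703345365644
```

The nut is at about 1.34–1.4 rad, past the required 1.15.

```bash
python3 -c "
from workcell import env
print(env.finish_job())"
```

```text
the job is handed in; nothing more can be done
None
```

The job is handed in, though no verdict came back: by my last camera measurements the seal stands against the fixed jaw with the pad pressed in about 8 mm, the wing nut is turned to about 1.35 rad, and no bystander looked moved.

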